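# Gauge two bored blocks and sort out the blocked one

### The arm

A 6-joint arm with a two-finger parallel gripper is mounted at the origin on the work surface. World frame = base frame: x ahead of the robot, y to its left, z up, the work surface at z = 0. Lengths are in m, angles in rad, forces in N, time in s.
With the tool pointing down it reaches from about 0.3 to 0.875 m from the base axis. Payload 6.4 kg.
Tool frame: the origin (TCP) lies on the mounting face of the last link; the fingertips stand 173 mm ahead of it and the grasp point (between the pads) lies 155 mm ahead of it; y points along the fingers, x is the direction in which the jaws open and shut, and the axes are right-handed (so a half turn about y gives the same grasp; the last joint's range is limited). The gripper opens to 85 mm and grips with 20 to 120 N. Pads are 22 mm wide; open, the fingers measure 114 mm over their backs; the gripper's body (76 mm by 85 mm) begins 54 mm behind the grasp point. The pads swing forward as they close: fully open they stand 13 mm farther back than shut.
Start: joints at [-1.409, 0.181, 1.607, -0, 1.354, -0.206], TCP at [0.207, -0.537, 0.405] pointing down, gripper open.
Joint ranges: [-2.99, 2.99], [-0.89, 2.07], [0.3, 2.58], [-1.14, 4.28], [0, 2.63], [-3.12, 3.12]. Speed limits (rad/s): [2.57, 2.57, 3.01, 3.14, 3.14, 3.14].

### API

Orientations are given as a unit quaternion [w, x, y, z].
In Python, from bench import * gives the robot as it stands.
- The arm moves only by the tool move_arm, never from a script. Its argument "moves" is a list of rows, each a list of 3 entries, a list of its own where there are three numbers: the opening, from 0 (shut) to 1 (fully open), then the shift along the tool's x, y, z in m, then the turn, a rotation vector about the tool's x, y, z in rad. In form: [[gripper, [x, y, z], [ax, ay, az]], ...]. A call has 1 to 8 rows; each row shifts and turns the commanded pose from where the row before left it, along the tool's axes as they then stand; what a row does not reach is not made up. A row lasts 1/12 s, in which the tool goes at most 41.7 mm and 7.16 degrees, less where a joint would pass 70% of its speed; a pose out of reach is approached as far as the arm can. A call is refused whole if a number of a shift passes 0.0417 or a number of a turn 0.125, either way. A call with a gripper value outside its range is refused whole. The fingers move at their own pace and stop on an object; the grip force is fixed at half the most. Time passes only in rows, so rows that do not move let the fingers close. It gives the time, the measured TCP pose, the force and the opening at its end, in the units of the state.
- get_obs(): the state, without advancing time (a new reading comes with each control period).
- camera(name): name is "scene" or "top" or "wrist"; returns a dict with "pixels" (400x640x3 uint8, red, green, blue), "z_map" (400x640 float32, m along the optical axis (not along the pixel's ray), 0 where there is no reading), "fov_y" (degrees; the focal length in pixels is half the picture's height over the tangent of half this angle, whatever the lens; pixels are square), "cx", "cy" (the principal point, pixels), "cam_to_world" (4x4, takes a point from camera to world coordinates). Camera axes: x right, y down, z forward; pixel columns grow to the right and rows downward; lengths in m; the calibration is good to about 2 mm. A picture is of the moment at which its call begins.
- hand_in(): hands the job in, once; it reports no verdict.
The state is a dict: "time_s": time; "q": joint angles; "dq": joint speeds; "joint_efforts": joint torques, N m; "eef_pos": TCP position; "eef_rot": TCP orientation; "wrist_force": force on the tool from outside, world axes, zero at the start; "torque": the same for the moment, N m; "opening": opening from 0.0 (shut) to 1.0 (fully open).
Only numpy, scipy, OpenCV 4.12 (cv2) and the standard library are available. Lean on these libraries where they do the work, as an engineer would, in place of code of your own. Each camera call takes 0.05 s, during which the arm holds its last target. There are 200 camera calls.

### The job

Check the bores of the two wooden blocks on the plywood board with the steel pin gauge from its stand: try it upright in the block at the left end of the board first (left as seen from the robot), then in the right one, each time lowering it gently until it stops, without forcing it, and pressing lightly there for a moment. Leave the gauge standing fully home in the block that takes it, that block staying on the board, and set the other block down in the slatted crate, hole upward; leave the glue bottle, the screwdriver and the can alone.

Things in the scene. Friction and masses are not known exactly. Their poses are not given: they have to be found in the camera images.
- gauge: Steel pin gauge, 0.15 kg, 82 mm tall, standing in its stand with the pin down: pin 14 mm diameter and 30 mm long with a 2 mm chamfered tip, then a collar of 28 mm diameter and 6 mm thickness, then a round handle of 24 mm diameter and 46 mm length. Origin: centre of the pin's tip face; z points up the axis from tip to handle.
- gauge_collar (a point): Centre of the collar's underside, 30 mm above the gauge's tip; it rests on the face of a block or of the stand when the pin is fully home.
- gauge_handle (a point): The point to grip, on the gauge's axis 61 mm above its tip, 25 mm above the top of the collar and 21 mm below the top of the handle.
- stand: Fixed dark wooden stand of the gauge, 60 x 60 mm, 40 mm high, with a vertical through hole of 17 mm diameter in the middle of its top, countersunk by 2.5 mm. Origin: centre of the underside, on the bench.
- board: Fixed plywood board on the bench, 130 mm (x) by 310 mm (y), 10 mm thick. The two blocks stand on it, one near each end, about 80 mm from its middle. Origin: centre of the underside; its y axis runs along its length towards the left end.
- block_a: Hardwood block, 60 x 60 mm, 45 mm high, 0.09 to 0.18 kg, loose on the board; one of two that look alike, their places swapped at random; its name does not tell its fit. A vertical hole in the middle of its top: a 10 mm pilot hole right through, bored out to 16 mm for 34 mm from the top. Origin: centre of the underside; z up along the hole.
- block_b: Hardwood block, 60 x 60 mm, 45 mm high, 0.09 to 0.18 kg, loose on the board; one of two that look alike, their places swapped at random; its name does not tell its fit. A vertical hole in the middle of its top: a 10 mm pilot hole right through, bored out to 16 mm for 34 mm from the top. Origin: centre of the underside; z up along the hole.
- block_a_mouth (a point): Centre of the hole's mouth in block_a, level with its top, 45 mm above its underside; 2 mm countersink, then the 16 mm bore. One block of the two, at random, has a dowel stub left at the bottom of its bore: there the pin stops 14 mm down, its collar 16 mm above the top; in the other it goes fully home, collar on the block.
- block_b_mouth (a point): Centre of the hole's mouth in block_b, level with its top, 45 mm above its underside; 2 mm countersink, then the 16 mm bore. One block of the two, at random, has a dowel stub left at the bottom of its bore: there the pin stops 14 mm down, its collar 16 mm above the top; in the other it goes fully home, collar on the block.
- crate: Fixed slatted crate of planks, 170 x 170 mm outside, 50 mm high, walls and floor 7 mm thick, open on top. Origin: centre of the underside; x and y along its sides.
- glue: White plastic glue bottle with an orange cap, 52 mm diameter, 150 mm high, standing loose beyond the work: leave it alone. Origin: centre of the underside.
- driver: Screwdriver with a black handle, about 200 mm long, lying loose on the bench: leave it alone. Origin: under its middle, x along its length.
- can: Metal can, 90 mm diameter, 110 mm high, about 0.7 kg, standing loose on the other side of the board from the crate: leave it alone. Origin: centre of the underside.
Things that resemble listed ones, but are neither listed nor needed, are in the scene too. Of the things shaped like the crate, the wooden one is meant.

How it is judged:
On the way, in this order (a step that is already met when the one before it is completed fails the run):
1. the gauge, upright, is down in the left block's hole as far as it goes: collar within 3 mm of the block, or stopped on the stub (within 3 mm) and pressing lightly (((y of block_a in the frame of board above 0 m and z of gauge_collar in the frame of block_a above 0.04 m and horizontal distance between gauge_collar and block_a_mouth below 0.004 m and angle between the z axis of gauge and the z axis of block_a, either way round below 0.12 rad and (z of gauge_collar in the frame of block_a below 0.048 m or (z of gauge_collar in the frame of block_a below 0.064 m and contact force between block_a and board above 2.5 N))) or (y of block_b in the frame of board above 0 m and z of gauge_collar in the frame of block_b above 0.04 m and horizontal distance between gauge_collar and block_b_mouth below 0.004 m and angle between the z axis of gauge and the z axis of block_b, either way round below 0.12 rad and (z of gauge_collar in the frame of block_b below 0.048 m or (z of gauge_collar in the frame of block_b below 0.064 m and contact force between block_b and board above 2.5 N))))), for 0.15 s.
2. then the same in the right block's hole (((y of block_a in the frame of board below 0 m and z of gauge_collar in the frame of block_a above 0.04 m and horizontal distance between gauge_collar and block_a_mouth below 0.004 m and angle between the z axis of gauge and the z axis of block_a, either way round below 0.12 rad and (z of gauge_collar in the frame of block_a below 0.048 m or (z of gauge_collar in the frame of block_a below 0.064 m and contact force between block_a and board above 2.5 N))) or (y of block_b in the frame of board below 0 m and z of gauge_collar in the frame of block_b above 0.04 m and horizontal distance between gauge_collar and block_b_mouth below 0.004 m and angle between the z axis of gauge and the z axis of block_b, either way round below 0.12 rad and (z of gauge_collar in the frame of block_b below 0.048 m or (z of gauge_collar in the frame of block_b below 0.064 m and contact force between block_b and board above 2.5 N))))), for 0.15 s.
At the end, for the whole second after the job is handed in: The gauge stands upright in one block, collar within 3 mm of its top, that block upright on the board (centre over it); the other block lies on the crate's floor, hole upward (0.12 rad), its centre within 52 mm of the crate's middle along each side; all at rest (((z of gauge_collar in the frame of block_a between 0.04 and 0.048 m and horizontal distance between gauge_collar and block_a_mouth below 0.004 m and angle between the z axis of gauge and the z axis of block_a, either way round below 0.12 rad and x of block_a in the frame of board between -0.065 and 0.065 m and y of block_a in the frame of board between -0.155 and 0.155 m and z of block_a in the frame of board between 0.007 and 0.013 m and angle between each of block_a, block_b's own z axis and vertical below 0.12 rad and linear speed of each of block_a, block_b below 0.02 m/s and x of block_b in the frame of crate between -0.052 and 0.052 m and y of block_b in the frame of crate between -0.052 and 0.052 m and z of block_b in the frame of crate between 0.003 and 0.012 m) or (z of gauge_collar in the frame of block_b between 0.04 and 0.048 m and horizontal distance between gauge_collar and block_b_mouth below 0.004 m and angle between the z axis of gauge and the z axis of block_b, either way round below 0.12 rad and x of block_b in the frame of board between -0.065 and 0.065 m and y of block_b in the frame of board between -0.155 and 0.155 m and z of block_b in the frame of board between 0.007 and 0.013 m and angle between each of block_b, block_a's own z axis and vertical below 0.12 rad and linear speed of each of block_b, block_a below 0.02 m/s and x of block_a in the frame of crate between -0.052 and 0.052 m and y of block_a in the frame of crate between -0.052 and 0.052 m and z of block_a in the frame of crate between 0.003 and 0.012 m)) and linear speed of gauge below 0.02 m/s); the robot touches nothing.
It fails at once if the gauge is forced: with it in a block's hole, that block is pressed onto the board with more than 45 N ((contact force between block_a and board above 45 N and horizontal distance between gauge_collar and block_a_mouth below 0.012 m and z of gauge_collar in the frame of block_a below 0.085 m) or (contact force between block_b and board above 45 N and horizontal distance between gauge_collar and block_b_mouth below 0.012 m and z of gauge_collar in the frame of block_b below 0.085 m)).
It fails at once if the gauge falls over or is tipped by more than 0.6 rad (angle between gauge's own z axis and vertical above 0.6 rad).
It fails at once if the glue, screwdriver or can is moved by more than 30 mm (distance of any of glue, driver, can from where it was at the start of the episode above 0.03 m).
It also fails if it takes over 72 s, if anything falls off the work surface, if the arm or the gripper's body presses on something with over 40 N, if the wrist force passes 120 N, or if a joint passes its speed limit or range.

## Working session

There is one attempt and no reset: what is moved stays moved. The work goes in short steps, Python scripts to look and compute and a tool call to move; the robot and the scene stay as the last step left them, time stands still between calls to the robot, and variables do not carry over. Pictures are saved under pics/ and viewed, about 8 in all and at most 12, crops included, and the job is handed in when it is done.

Besides the shell and the picture viewer there is one more tool, called by a JSON object that holds its "method" and its "body". move_arm: Moves the arm, as the interface text tells. Its arguments: {"type":"object","properties":{"moves":{"type":"array","items":{"type":"array"}}},"required":["moves"]}

```bash
mkdir -p pics; ls; python3 - <<'E'
from bench import *
import cv2,numpy as np
o=get_obs();print({k:np.round(v,3) for k,v in o.items()})
for n in("scene","top"):
    c=camera(n);cv2.imwrite(f"pics/{n}0.png",c["pixels"][:,:,::-1]);np.savez(f"{n}0.npz",**c)
    print(n,c["fov_y"],c["cx"],c["cy"],np.round(c["cam_to_world"],4).tolist())
E
```

```text
pics
{'time_s': np.float64(0.0), 'q': array([-1.409,  0.182,  1.608, -0.   ,  1.354, -0.206]), 'dq': array([-0.001, -0.   , -0.001,  0.001,  0.001, -0.001]), 'joint_efforts': array([-0.0000e+00, -4.4487e+01, -3.5134e+01, -0.0000e+00,  9.0000e-03,
        0.0000e+00]), 'eef_pos': array([ 0.207, -0.536,  0.404]), 'eef_rot': array([ 0.583, -0.583,  0.401, -0.4  ]), 'wrist_force': array([ 0.566, -0.664,  0.975]), 'torque': array([ 0.018, -0.012,  0.011]), 'opening': np.float64(1.005)}
scene 54.18726225921909 320.5572128672059 193.5888228873369 [[-0.7794, 0.4129, -0.4713, 0.9353], [0.6265, 0.5177, -0.5826, 0.538], [0.0034, -0.7494, -0.6621, 0.6795], [0.0, 0.0, 0.0, 1.0]]
top 51.75176934088932 320.88342353281905 211.5149362649629 [[-0.0041, -0.9917, 0.1283, 0.3432], [-1.0, 0.0048, 0.005, -0.0074], [-0.0056, -0.1282, -0.9917, 1.1738], [0.0, 0.0, 0.0, 1.0]]
```

```bash
python3 -c "
import cv2,numpy as np
a=cv2.imread('pics/scene0.png');b=cv2.imread('pics/top0.png')
cv2.imwrite('pics/both0.png',cv2.resize(np.vstack([a,b]),(480,600)))"
```

```text
(no output)
```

View pics/top0.png

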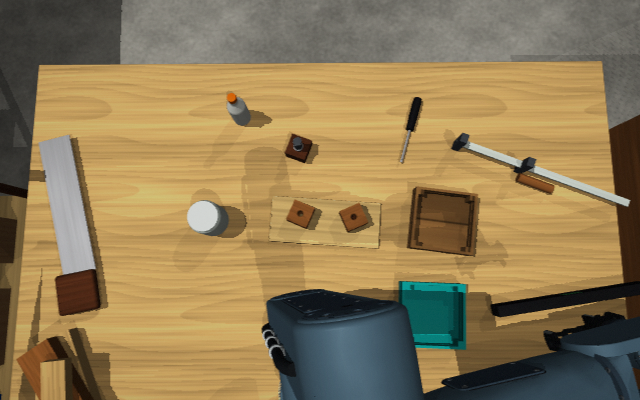

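View pics/scene0.png

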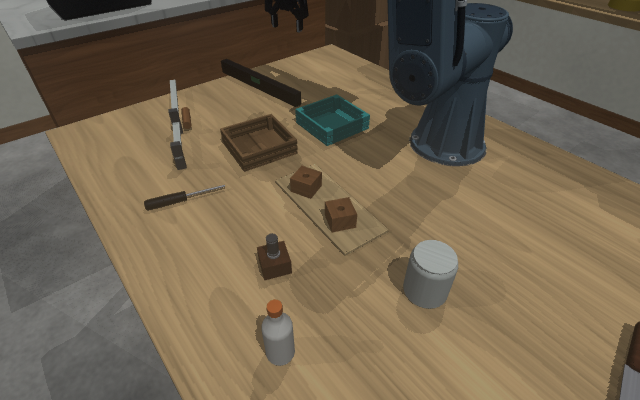

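The top view shows the gauge in its stand at (298,147), the left block at (301,213), the right block at (354,217), the wooden crate at (443,222) and the can at (207,217). The bottle is at (236,108), beyond the stand, and the screwdriver is at (412,130). The scene view agrees.

```bash
cat > h.py <<'E'
import numpy as np,cv2
def foc(c): return 200/np.tan(np.radians(float(c["fov_y"]))/2)
def cloud(c):
    f=foc(c);v,u=np.mgrid[:400,:640];z=c["z_map"]
    P=np.stack([(u-c["cx"])/f*z,(v-c["cy"])/f*z,z],-1)
    T=c["cam_to_world"];return P@T[:3,:3].T+T[:3,3]
def ray(c,u,v,h):
    f=foc(c);T=c["cam_to_world"];d=T[:3,:3]@np.array([(u-c["cx"])/f,(v-c["cy"])/f,1]);o=T[:3,3]
    return o+d*(h-o[2])/d[2]
def proj(c,p):
    T=c["cam_to_world"];q=T[:3,:3].T@(np.asarray(p)-T[:3,3]);f=foc(c);return q[:2]/q[2]*f+[c["cx"],c["cy"]]
E
python3 - <<'E'
from h import *
for n,B in(("top",{"gauge":(278,128,322,170),"L":(280,193,325,235),"R":(332,195,378,237),"crate":(395,175,490,265),"can":(180,190,235,245),"board":(255,185,395,260),"glue":(220,85,260,130)}),):
    c=np.load(n+"0.npz");P=cloud(c)
    def rep(name,h0,h1):
        a,b,e,d=B[name];m=np.zeros((400,640),bool);m[b:d,a:e]=1
        m&=(P[...,2]>h0)&(P[...,2]<h1);q=P[m]
        if len(q)<4:print(name,len(q));return
        r=cv2.minAreaRect((q[:,:2]*1000).astype(np.float32));print(name,len(q),"z",np.round(np.median(q[:,2]),4),"mean",np.round(q.mean(0)[:2],4),"rect",np.round(r[0],1),np.round(r[1],1),round(r[2],1))
    rep("gauge",.03,.047);rep("gauge",.08,.2);rep("L",.045,.07);rep("R",.045,.07);rep("crate",.04,.07);rep("crate",.002,.015);rep("can",.09,.13);rep("board",.006,.015);rep("glue",.12,.2)
    g=cv2.cvtColor(c["pixels"],cv2.COLOR_RGB2GRAY)
    for k,h in(("L",.055),("R",.055)):
        a,b,e,d=B[k];s=cv2.GaussianBlur(g,(3,3),0)[b+12:d-12,a+12:e-12]
        i=np.unravel_index(s.argmin(),s.shape);w=np.clip(s.min()+25-s.astype(float),0,None);yy,xx=np.mgrid[:s.shape[0],:s.shape[1]]
        u=(w*xx).sum()/w.sum()+a+12;v=(w*yy).sum()/w.sum()+b+12
        print(k,"hole",i,s.min(),s.max(),u,v,np.round(ray(c,u,v,h),4))
from scipy.spatial.transform import Rotation as R
print(R.from_quat([-.583,.401,-.4,.583]).as_matrix().round(3))
E
```

```text
gauge 362 z 0.0401 mean [0.6726 0.0632] rect [676.4  63.8] [60.8 62. ] 70.2
gauge 67 z 0.0916 mean [0.6752 0.0635] rect [675.8  63.5] [22.5 22.4] 47.1
L 460 z 0.0549 mean [0.4835 0.0566] rect [483.8  56.4] [60.5 60.1] 66.4
R 466 z 0.0547 mean [ 0.4737 -0.0894] rect [474.1 -89.6] [59.8 60.3] 23.4
crate 871 z 0.0492 mean [ 0.4641 -0.3399] rect [ 463.8 -337.5] [171.6 170.4] 82.4
crate 3400 z 0.006 mean [ 0.4663 -0.3432] rect [ 471.3 -348.5] [272.2 259.3] 88.7
can 915 z 0.1097 mean [0.4697 0.3038] rect [470.3 305.5] [84.6 87.7] 70.9
board 3754 z 0.01 mean [ 0.4597 -0.0097] rect [457.9 -16.8] [374.8 206.6] 87.1
glue 99 z 0.1485 mean [0.7745 0.2298] rect [776.  230.8] [23.8 23.3] 58.8
L hole (np.int64(7), np.int64(7)) 31 149 299.353711790393 212.235807860262 [0.4862 0.0572 0.055 ]
R hole (np.int64(9), np.int64(8)) 28 156 353.0794520547945 216.3123287671233 [ 0.4743 -0.0896  0.055 ]
[[ 0.359 -0.001  0.933]
 [-0.933  0.001  0.359]
 [-0.001 -1.    -0.001]]
```

{"method": "move_arm", "body": {"moves": [[1,[-0.02,0,0.034],[0,0,0]],[1,[-0.02,0,0.034],[0,0,0]],[1,[-0.02,0,0.034],[0,0,0]],[1,[-0.02,0,0.034],[0,0,0]],[1,[-0.02,0,0.034],[0,0,0]],[1,[-0.02,0,0.034],[0,0,0]],[1,[-0.02,0,0.034],[0,0,0]],[1,[-0.02,0,0.034],[0,0,0]]]}}

```text
time_s: 0.77
eef_pos: [0.4037, -0.2876, 0.4045]
eef_rot: [0.583, -0.583, 0.4, -0.4]
wrist_force: [0.2, -1.6, 1.0]
opening: 1.002
```

{"method": "move_arm", "body": {"moves": [[1,[-0.02,0,0.034],[0,0,0]],[1,[-0.02,0,0.034],[0,0,0]],[1,[-0.02,0,0.034],[0,0,0]],[1,[-0.02,0,0.034],[0,0,0]],[1,[-0.02,0,0.034],[0,0,0]],[1,[-0.02,0,0.034],[0,0,0]],[1,[-0.02,0,0.034],[0,0,0]],[1,[0,0,0],[0,0,0]]]}}

```text
time_s: 1.43
eef_pos: [0.5772, -0.068, 0.4042]
eef_rot: [0.585, -0.583, 0.399, -0.398]
wrist_force: [-1.1, 1.1, 0.7]
opening: 0.998
```

```bash
cat >> h.py <<'E'
from scipy.spatial.transform import Rotation
def rot(o): w,x,y,z=o["eef_rot"];return Rotation.from_quat([x,y,z,w]).as_matrix()
def to(o,p): # shift in tool axes to bring TCP to p
    return np.round(rot(o).T@(np.array(p)-o["eef_pos"]),4)
E
python3 - <<'E'
from bench import *
from h import *
o=get_obs();print(o["eef_pos"].round(4),o["q"].round(2),to(o,[.676,.0635,.226]))
c=camera("wrist");np.savez("w1.npz",**c);cv2.imwrite("pics/w1.png",c["pixels"][:,:,::-1])
print(c["fov_y"],c["cam_to_world"].round(3).tolist())
E
```

```text
[ 0.5772 -0.068   0.4042] [-0.32  0.19  1.59  0.    1.35  0.88] [-0.0861  0.1786  0.1396]
62.58408154825435 [[0.365, -0.881, -0.302, 0.657], [-0.931, -0.346, -0.117, -0.037], [-0.002, 0.324, -0.946, 0.373], [0.0, 0.0, 0.0, 1.0]]
```

View pics/w1.png

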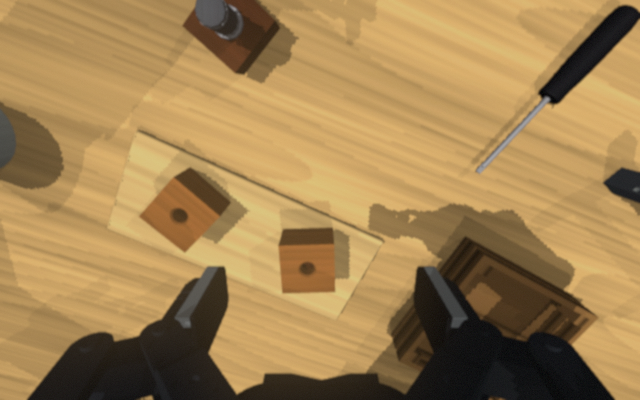

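The wrist view, taken short of the stand, shows the left hole at (179,215), the right hole at (307,268) and the gauge top at about (213,10). I'll cross-check these by casting rays.

```bash
python3 - <<'E'
from h import *
c=np.load("w1.npz");g=cv2.GaussianBlur(cv2.cvtColor(c["pixels"],cv2.COLOR_RGB2GRAY),(3,3),0).astype(float);P=cloud(c)
for k,(u0,v0) in dict(L=(179,215),R=(307,268)).items():
    s=g[v0-13:v0+14,u0-13:u0+14];w=(s<s.min()+30)*1.;yy,xx=np.mgrid[-13:14,-13:14]
    u,v=u0+(w*xx).sum()/w.sum(),v0+(w*yy).sum()/w.sum()
    m=np.zeros((400,640),bool);m[v0-60:v0+60,u0-50:u0+50]=1;m&=(P[...,2]>.048)&(P[...,2]<.062)
    q=P[m];r=cv2.minAreaRect((q[:,:2]*1000).astype(np.float32))
    print(k,u,v,w.sum(),ray(c,u,v,.055).round(4),r,q[:,2].mean())
m=P[...,2]>.08;m[70:]=0;m[:,280:]=0;m[:,:160]=0;q=P[m];print("gauge",q.mean(0),q.min(0),q.max(0),len(q))
E
```

```text
L 178.8404255319149 215.2712765957447 188.0 [0.4867 0.0554 0.055 ] ((485.29339599609375, 55.1583251953125), (59.992984771728516, 61.96853256225586), 66.583740234375) 0.0545814153365997
R 306.6901408450704 268.22535211267603 142.0 [ 0.4768 -0.0902  0.055 ] ((475.425048828125, -90.97966766357422), (61.01252746582031, 59.998085021972656), 23.21131706237793) 0.0545886784074186
gauge [0.67559093 0.05563654 0.10392601] [ 0.65672436 -0.03670645  0.08006014] [0.68824738 0.07391788 0.37326827] 908
```

{"method": "move_arm", "body": {"moves": [[1,[-0.02,0.01,0.034],[0,0,0]],[1,[-0.02,0.01,0.034],[0,0,0]],[1,[-0.02,0.01,0.034],[0,0,0]],[1,[-0.02,0.01,0.034],[0,0,0]],[1,[-0.006,0,0.004],[0,0,0]],[1,[0,0,0],[0,0,0]]]}}

```text
time_s: 1.98
eef_pos: [0.6745, 0.0588, 0.3624]
eef_rot: [-0.583, 0.584, -0.401, 0.398]
wrist_force: [-0.5, -1.3, -0.4]
opening: 0.999
```

```bash
python3 - <<'E'
from bench import *
from h import *
o=get_obs();print(o["eef_pos"].round(4),rot(o).round(3).tolist())
c=camera("wrist");np.savez("w2.npz",**c);P=cloud(c);print(proj(c,[.676,.0635,.092]))
d=np.hypot(P[...,0]-.676,P[...,1]-.0635)<.03
for a,b in((.086,.1),(.035,.044)):
    m=d&(P[...,2]>a)&(P[...,2]<b);q=P[m];e=(q[:,:2]*1000).astype(np.float32);print(len(q),np.round(cv2.minEnclosingCircle(e),1) if 0 else cv2.minEnclosingCircle(e),q.mean(0).round(4))
print(to(o,[.676,.0635,.226]))
E
```

```text
[0.6745 0.0588 0.3624] [[0.362, -0.004, 0.932], [-0.932, 0.0, 0.362], [-0.002, -1.0, -0.003]]
[316.27070365 199.74200258]
761 ((678.079345703125, 62.541221618652344), 12.365757942199707) [0.6793 0.0627 0.0914]
2015 ((676.0148315429688, 63.5139274597168), 29.987808227539062) [0.6814 0.0663 0.0398]
[-0.0036  0.1364  0.0035]
```

{"method": "move_arm", "body": {"moves": [[1,[-0.003,0.02,0.004],[0,0,0]],[1,[0,0.025,0],[0,0,0]],[1,[0,0.025,0],[0,0,0]],[1,[0,0.025,0],[0,0,0]],[1,[0,0.025,0],[0,0,0]],[1,[0,0.015,0],[0,0,0]],[1,[0,0,0],[0,0,0]]]}}

```text
time_s: 2.62
eef_pos: [0.6751, 0.0597, 0.2263]
eef_rot: [-0.581, 0.584, -0.403, 0.399]
wrist_force: [-0.1, 0.3, -0.8]
opening: 0.999
```

{"method": "move_arm", "body": {"moves": [[0,[0,0,0],[0,0,0]],[0,[0,0,0],[0,0,0]],[0,[0,0,0],[0,0,0]],[0,[0,0,0],[0,0,0]],[0,[0,0,0],[0,0,0]],[0,[0,0,0],[0,0,0]],[0,[0,0,0],[0,0,0]],[0,[0,0,0],[0,0,0]]]}}

```text
time_s: 3.28
eef_pos: [0.6777, 0.0617, 0.2312]
eef_rot: [0.583, -0.583, 0.399, -0.401]
wrist_force: [-0.8, 0.4, 7.1]
opening: 0.266
```

{"method": "move_arm", "body": {"moves": [[0,[0,-0.005,0],[0,0,0]],[0,[0,-0.01,0],[0,0,0]],[0,[0,-0.02,0],[0,0,0]],[0,[0,-0.02,0],[0,0,0]],[0,[0,-0.02,0],[0,0,0]],[0,[0,-0.02,0],[0,0,0]],[0,[0,-0.005,0],[0,0,0]],[0,[0,0,0],[0,0,0]]]}}

```text
time_s: 3.95
eef_pos: [0.6778, 0.0616, 0.3324]
eef_rot: [0.584, -0.582, 0.399, -0.401]
wrist_force: [-0.2, 0.3, -2.3]
opening: 0.264
```

```bash
python3 - <<'E'
from bench import *
from h import *
o=get_obs();print(o["eef_pos"].round(4),o["wrist_force"].round(2),o["opening"],rot(o).round(3).tolist())
c=camera("wrist");np.savez("w3.npz",**c);cv2.imwrite("pics/w3.png",c["pixels"][:,:,::-1])
E
```

```text
[0.6778 0.0616 0.3324] [-0.24  0.33 -2.31] 0.26400189182349704 [[0.36, 0.004, 0.933], [-0.933, -0.0, 0.36], [0.002, -1.0, 0.004]]
```

View pics/w3.png

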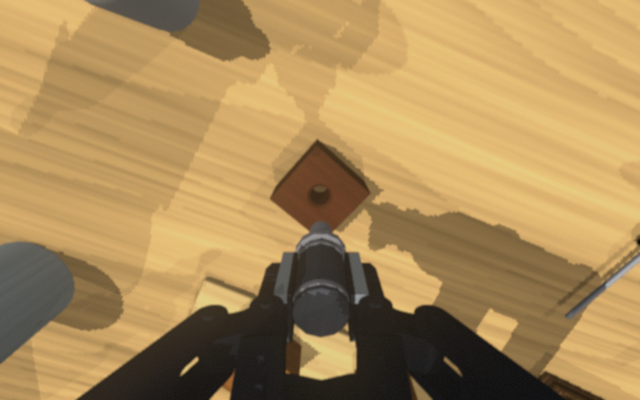

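The gauge is held upright, with its pin tip at about (319,225), the handle-top disc at (321,310) and the stand hole at (319,193). Next I'll get the pin axis relative to the TCP.

```bash
python3 - <<'E'
from h import *
c=np.load("w3.npz");P=cloud(c)
print("top",ray(c,320.5,311,.193).round(4),"tip",ray(c,319,227,.112).round(4),"standhole",ray(c,319,193.5,.04).round(4))
m=np.zeros((400,640),bool);m[215:340,290:350]=1
for a,b in((.113,.138),(.15,.185),(.186,.197)):
    q=P[m&(P[...,2]>a)&(P[...,2]<b)];print(len(q),q.mean(0).round(4) if len(q) else'',q.min(0).round(4),q.max(0).round(4))
    if b>.19: print(cv2.minEnclosingCircle((q[:,:2]*1000).astype(np.float32)))
q=P[m]; print(np.sort(q[(q[:,2]>.1)][:,2])[:5])
for y in range(215,260,4): print(y,P[y,319].round(4))
E
```

```text
top [0.6805 0.0625 0.193 ] tip [0.6811 0.0636 0.112 ] standhole [0.6804 0.0636 0.04  ]
159 [0.6843 0.0641 0.1191] [0.6771 0.056  0.113 ] [0.6861 0.069  0.127 ]
2165 [0.6878 0.0657 0.1698] [0.6774 0.0521 0.1501] [0.6947 0.0795 0.185 ]
2977 [0.6809 0.0632 0.1922] [0.6647 0.0477 0.186 ] [0.6944 0.0776 0.197 ]
((679.6713256835938, 62.57735061645508), 16.14441680908203)
[0.11262551 0.11287809 0.11297965 0.11300328 0.11317409]
215 [0.6623 0.0566 0.0395]
219 [0.659  0.0554 0.0399]
223 [0.6856 0.0653 0.117 ]
227 [0.6847 0.065  0.121 ]
231 [0.6911 0.0674 0.1421]
235 [0.691  0.0674 0.147 ]
239 [0.69   0.0669 0.1494]
243 [0.6901 0.067  0.1542]
247 [0.69   0.0669 0.1584]
251 [0.6897 0.0668 0.1619]
255 [0.6894 0.0667 0.1653]
259 [0.6895 0.0667 0.1692]
```

{"method": "move_arm", "body": {"moves": [[0,[-0.005,0,-0.015],[0,0,0]],[0,[-0.0105,0,-0.03],[0,0,0]],[0,[-0.0105,0,-0.03],[0,0,0]],[0,[-0.0105,0.005,-0.03],[0,0,0]],[0,[-0.0105,0.008,-0.03],[0,0,0]],[0,[-0.0105,0.008,-0.03],[0,0,0]],[0,[-0.006,0.005,-0.018],[0,0,0]],[0,[0,0,0],[0,0,0]]]}}

```text
time_s: 4.67
eef_pos: [0.4787, 0.0556, 0.2999]
eef_rot: [-0.581, 0.585, -0.403, 0.397]
wrist_force: [-0.6, 0.9, -2.4]
opening: 0.263
```

```bash
python3 - <<'E'
from bench import *
from h import *
o=get_obs();print(o["eef_pos"].round(4),o["wrist_force"].round(2),rot(o).round(3).tolist(),to(o,[.484,.055,.306]))
c=camera("wrist");np.savez("w4.npz",**c)
im=c["pixels"][:,:,::-1];cv2.imwrite("pics/w4.png",cv2.resize(im[120:360,200:440],(600,600)))
P=cloud(c);m=(np.hypot(P[...,0]-.485,P[...,1]-.056)<.05)&(P[...,2]>.05)&(P[...,2]<.059);q=P[m];print(len(q),cv2.minAreaRect((q[:,:2]*1000).astype(np.float32)))
print("pred axis/hole",proj(c,[.4855,.056,.055]),proj(c,o["eef_pos"]+[.001,.001,-.2212]))
E
```

```text
[0.4787 0.0556 0.2999] [-0.61  0.91 -2.39] [[0.36, -0.009, 0.933], [-0.933, 0.001, 0.36], [-0.004, -1.0, -0.008]] [ 0.0025 -0.0062  0.0047]
5995 ((485.2874755859375, 55.25342559814453), (60.556339263916016, 60.418853759765625), 66.43252563476562)
pred axis/hole [325.34336536 205.38234661] [321.37096919 226.24174632]
```

View pics/w4.png

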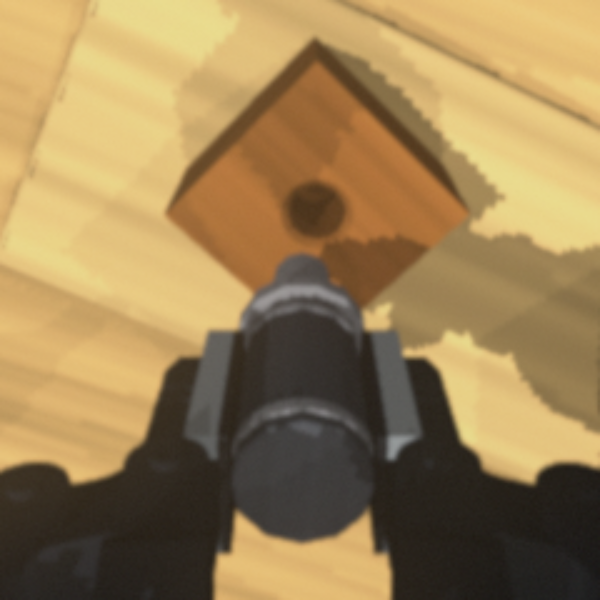

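The hole is at full-frame (326,203) and the pin tip at (321,228). The pose is still settling, so I'll hold for two rows and measure again.

{"method": "move_arm", "body": {"moves": [[0,[0,0,0],[0,0,0]],[0,[0,0,0],[0,0,0]],[0,[0,0,0],[0,0,0]]]}}

```text
time_s: 4.97
eef_pos: [0.4845, 0.0549, 0.3038]
eef_rot: [0.583, -0.583, 0.4, -0.4]
wrist_force: [0.4, 0.1, -2.5]
opening: 0.265
```

```bash
cat >> h.py <<'E'
def axis(c,o):
    """pin & handle axis xy from front surface points (tool +z side), wrist view"""
    P=cloud(c);R=rot(o);y=R[:,1];z=R[:,2];t=o["eef_pos"];out=[]
    L=(P-t)@R   # tool coords
    for a,b,r in((.198,.218,.007),(.145,.18,.012)):
        m=(np.abs(L[...,0])<.03)&(np.abs(L[...,2])<.03)&(L[...,1]>a)&(L[...,1]<b)
        q=L[m];mid=q[np.abs(q[:,0]-np.median(q[:,0]))<.003]
        out.append((len(q),np.round([(q[:,0].min()+q[:,0].max())/2,np.median(mid[:,2])-r],4)))
    return out
def hole(c,p,h,k=16):
    g=cv2.GaussianBlur(cv2.cvtColor(c["pixels"],cv2.COLOR_RGB2GRAY),(3,3),0).astype(float)
    u0,v0=proj(c,p).round().astype(int);s=g[v0-k:v0+k+1,u0-k:u0+k+1];w=(s<s.min()+25)*1.;yy,xx=np.mgrid[-k:k+1,-k:k+1]
    u,v=u0+(w*xx).sum()/w.sum(),v0+(w*yy).sum()/w.sum();return (u,v),w.sum(),ray(c,u,v,h).round(4)
def blockrect(c,p,a=.05,b=.059):
    P=cloud(c);m=(np.hypot(P[...,0]-p[0],P[...,1]-p[1])<.05)&(P[...,2]>a)&(P[...,2]<b);q=P[m]
    return cv2.minAreaRect((q[:,:2]*1000).astype(np.float32)),len(q)
E
python3 - <<'E'
from bench import *
from h import *
o=get_obs();c=camera("wrist");np.savez("w5.npz",**c);np.set_printoptions(suppress=True)
print(o["eef_pos"].round(4),rot(o)[:,1].round(4));print("axis tool xz",axis(c,o));print(blockrect(c,[.4855,.056]));print("hand rays",ray(c,326.4,203.2,.055).round(4))
R=rot(o)
for p in([.4853,.0555,0],):print("to in tool",(R.T@(np.array(p)-o["eef_pos"])).round(4))
E
```

```text
[0.4845 0.0549 0.3038] [ 0.0007 -0.0001 -1.    ]
axis tool xz [(144, array([-0.0004,  0.0001])), (3666, array([-0.0001,  0.0002]))]
(((485.3132629394531, 55.16588592529297), (60.738712310791016, 60.45261001586914), 66.53693389892578), 5305)
hand rays [0.4943 0.0543 0.055 ]
to in tool [-0.0004  0.3038  0.0008]
```

{"method": "move_arm", "body": {"moves": [[0,[0,0.008,0.001],[0,0,0]],[0,[0,0.01,0],[0,0,0]],[0,[0,0.005,0],[0,0,0]],[0,[0,0.003,0],[0,0,0]],[0,[0,0.003,0],[0,0,0]],[0,[0,0.003,0],[0,0,0]],[0,[0,0,0],[0,0,0]],[0,[0,0,0],[0,0,0]]]}}

```text
time_s: 5.68
eef_pos: [0.4845, 0.0554, 0.2716]
eef_rot: [-0.583, 0.583, -0.4, 0.4]
wrist_force: [-0.2, 1.0, -1.7]
opening: 0.268
```

{"method": "move_arm", "body": {"moves": [[0,[0,0.002,0],[0,0,0]],[0,[0,0.002,0],[0,0,0]],[0,[0,0.002,0],[0,0,0]],[0,[0,0.002,0],[0,0,0]],[0,[0,0,0],[0,0,0]],[0,[0,0,0],[0,0,0]]]}}

```text
time_s: 6.18
eef_pos: [0.4845, 0.0554, 0.2636]
eef_rot: [-0.583, 0.583, -0.4, 0.4]
wrist_force: [0.2, 0.6, -1.6]
opening: 0.267
```

{"method": "move_arm", "body": {"moves": [[0,[0,0.002,0],[0,0,0]],[0,[0,0.001,0],[0,0,0]],[0,[0,0,0],[0,0,0]],[0,[0,0,0],[0,0,0]]]}}

```text
time_s: 6.52
eef_pos: [0.4845, 0.0554, 0.2606]
eef_rot: [-0.583, 0.583, -0.4, 0.4]
wrist_force: [-0.0, -0.3, -1.3]
opening: 0.265
```

{"method": "move_arm", "body": {"moves": [[0,[0,0.001,0],[0,0,0]],[0,[0,0.001,0],[0,0,0]],[0,[0,0,0],[0,0,0]],[0,[0,0,0],[0,0,0]]]}}

```text
time_s: 6.85
eef_pos: [0.4844, 0.0554, 0.2586]
eef_rot: [-0.583, 0.583, -0.4, 0.4]
wrist_force: [-0.1, 1.0, -0.9]
opening: 0.265
```

{"method": "move_arm", "body": {"moves": [[0,[0,0.001,0],[0,0,0]],[0,[0,0.001,0],[0,0,0]],[0,[0,0,0],[0,0,0]],[0,[0,0,0],[0,0,0]]]}}

```text
time_s: 7.18
eef_pos: [0.4845, 0.0554, 0.2566]
eef_rot: [-0.583, 0.583, -0.4, 0.4]
wrist_force: [-0.2, -0.7, -1.0]
opening: 0.263
```

{"method": "move_arm", "body": {"moves": [[0,[0,0.002,0],[0,0,0]],[0,[0,0.002,0],[0,0,0]],[0,[0,0.002,0],[0,0,0]],[0,[0,0.001,0],[0,0,0]],[0,[0,0,0],[0,0,0]],[0,[0,0,0],[0,0,0]]]}}

```text
time_s: 7.68
eef_pos: [0.4844, 0.0554, 0.2496]
eef_rot: [-0.583, 0.583, -0.4, 0.4]
wrist_force: [0.8, -0.5, -1.0]
opening: 0.269
```

{"method": "move_arm", "body": {"moves": [[0,[0,0.001,0],[0,0,0]],[0,[0,0.001,0],[0,0,0]],[0,[0,0,0],[0,0,0]],[0,[0,0,0],[0,0,0]]]}}

```text
time_s: 8.02
eef_pos: [0.4845, 0.0554, 0.2476]
eef_rot: [-0.583, 0.583, -0.4, 0.4]
wrist_force: [0.6, 0.0, -1.7]
opening: 0.265
```

{"method": "move_arm", "body": {"moves": [[0,[0,0.001,0],[0,0,0]],[0,[0,0.0005,0],[0,0,0]],[0,[0,0,0],[0,0,0]],[0,[0,0,0],[0,0,0]]]}}

```text
time_s: 8.35
eef_pos: [0.4845, 0.0554, 0.2463]
eef_rot: [0.583, -0.583, 0.4, -0.4]
wrist_force: [-0.2, 0.0, 0.7]
opening: 0.259
```

```bash
python3 - <<'E'
from bench import *
from h import *
o=get_obs();c=camera("wrist");np.savez("w6.npz",**c);s=camera("scene")
print(o["eef_pos"].round(4),o["wrist_force"].round(2))
P=cloud(c)
L=(P-o["eef_pos"])@rot(o)
print("axis",axis(c,o))
print(blockrect(c,[.4855,.056]))
a=cv2.resize(c["pixels"][140:380,200:440],(400,400));b=cv2.resize(s["pixels"][160:240,300:380],(400,400))
cv2.imwrite("pics/w6.png",np.hstack([a,b])[:,:,::-1])
E
```

```text
[0.4845 0.0554 0.2463] [-0.2   0.01  0.7 ]
axis [(459, array([0.0001, 0.0212])), (3651, array([-0.0002,  0.0002]))]
(((485.2744140625, 55.49879455566406), (60.58103561401367, 60.95954895019531), 66.58783721923828), 6244)
```

View pics/w6.png

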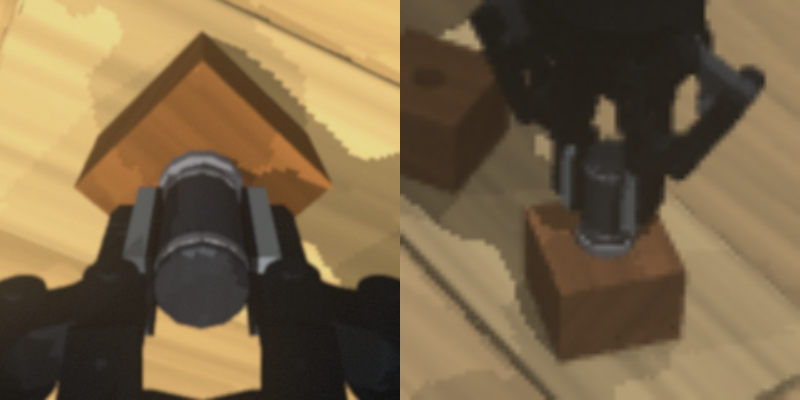

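In both views the collar sits on the left block's face, so the left block takes the gauge. I'll press lightly, then withdraw.

{"method": "move_arm", "body": {"moves": [[0,[0,0.0005,0],[0,0,0]],[0,[0,0,0],[0,0,0]],[0,[0,0,0],[0,0,0]],[0,[0,0,0],[0,0,0]]]}}

```text
time_s: 8.78
eef_pos: [0.4846, 0.0554, 0.2462]
eef_rot: [0.583, -0.583, 0.4, -0.4]
wrist_force: [-2.4, 0.1, 4.5]
opening: 0.262
```

{"method": "move_arm", "body": {"moves": [[0,[0,-0.002,0],[0,0,0]],[0,[0,-0.006,0],[0,0,0]],[0,[0,-0.01,0],[0,0,0]],[0,[0,-0.012,0],[0,0,0]],[0,[0,-0.012,0],[0,0,0]],[0,[0,-0.012,0],[0,0,0]],[0,[0,-0.006,0],[0,0,0]],[0,[0,0,0],[0,0,0]]]}}

```text
time_s: 9.45
eef_pos: [0.4852, 0.0554, 0.3078]
eef_rot: [0.584, -0.582, 0.399, -0.401]
wrist_force: [-0.5, 0.5, -2.1]
opening: 0.262
```

{"method": "move_arm", "body": {"moves": [[0,[0.013,0,-0.006],[0,0,0]],[0,[0.026,0,-0.012],[0,0,0]],[0,[0.026,0,-0.012],[0,0,0]],[0,[0.026,0,-0.012],[0,0,0]],[0,[0.026,0,-0.012],[0,0,0]],[0,[0.0155,0,-0.0075],[0,0,0]],[0,[0,0,0],[0,0,0]],[0,[0,0,0],[0,0,0]]]}}

```text
time_s: 10.12
eef_pos: [0.4744, -0.0909, 0.3052]
eef_rot: [0.583, -0.582, 0.401, -0.4]
wrist_force: [-0.2, 0.5, -1.6]
opening: 0.265
```

{"method": "move_arm", "body": {"moves": [[0,[0,0,0],[0,0,0]],[0,[0,0,0],[0,0,0]]]}}

```text
time_s: 10.28
eef_pos: [0.4746, -0.0894, 0.3054]
eef_rot: [0.583, -0.583, 0.4, -0.4]
wrist_force: [-0.2, -0.2, -1.7]
opening: 0.266
```

```bash
python3 - <<'E'
from bench import *
from h import *
o=get_obs();c=camera("wrist");np.savez("w7.npz",**c);np.set_printoptions(suppress=True)
print(o["eef_pos"].round(4),rot(o)[:,1].round(4));print("axis tool xz",axis(c,o))
r=blockrect(c,[.475,-.0905]);print(r)
print("to in tool",(rot(o).T@(np.r_[np.array(r[0][0])/1000,0]-o["eef_pos"])).round(4))
print("left now",blockrect(c,[.4853,.0555]))
E
```

```text
[ 0.4746 -0.0894  0.3054] [-0.0006  0.0006 -1.    ]
axis tool xz [(141, array([-0.0005,  0.0001])), (3654, array([-0.0001,  0.0002]))]
(((475.3188781738281, -91.02043151855469), (60.96112823486328, 59.95829391479492), 23.25476837158203), 5395)
to in tool [0.002  0.3054 0.0002]
left now (((484.80224609375, 55.66087341308594), (61.05768966674805, 61.3366813659668), 66.67789459228516), 8584)
```

{"method": "move_arm", "body": {"moves": [[0,[0.0015,0.008,0.0005],[0,0,0]],[0,[0,0.01,0],[0,0,0]],[0,[0,0.007,0],[0,0,0]],[0,[0,0.003,0],[0,0,0]],[0,[0,0.003,0],[0,0,0]],[0,[0,0.003,0],[0,0,0]],[0,[0,0,0],[0,0,0]],[0,[0,0,0],[0,0,0]]]}}

```text
time_s: 11.0
eef_pos: [0.4758, -0.0916, 0.2717]
eef_rot: [-0.583, 0.583, -0.4, 0.4]
wrist_force: [0.4, 0.3, -1.0]
opening: 0.264
```

{"method": "move_arm", "body": {"moves": [[0,[0,0.002,0],[0,0,0]],[0,[0,0.002,0],[0,0,0]],[0,[0,0.001,0],[0,0,0]],[0,[0,0.001,0],[0,0,0]],[0,[0,0,0],[0,0,0]],[0,[0,0,0],[0,0,0]]]}}

```text
time_s: 11.5
eef_pos: [0.4758, -0.0916, 0.2657]
eef_rot: [0.583, -0.583, 0.4, -0.4]
wrist_force: [0.0, 0.3, -0.9]
opening: 0.261
```

Stop expected near TCP z ≈ 0.262.

{"method": "move_arm", "body": {"moves": [[0,[0,0.001,0],[0,0,0]],[0,[0,0.001,0],[0,0,0]],[0,[0,0.001,0],[0,0,0]],[0,[0,0,0],[0,0,0]],[0,[0,0,0],[0,0,0]]]}}

```text
time_s: 11.92
eef_pos: [0.4757, -0.0915, 0.2626]
eef_rot: [-0.583, 0.583, -0.4, 0.4]
wrist_force: [-0.9, -0.1, -1.5]
opening: 0.268
```

{"method": "move_arm", "body": {"moves": [[0,[0,0.0005,0],[0,0,0]],[0,[0,0.0005,0],[0,0,0]],[0,[0,0,0],[0,0,0]],[0,[0,0,0],[0,0,0]]]}}

```text
time_s: 12.25
eef_pos: [0.476, -0.0916, 0.2622]
eef_rot: [0.583, -0.583, 0.4, -0.4]
wrist_force: [-1.2, 1.0, 4.6]
opening: 0.26
```

It stops on the stub at the predicted height, with about 6 N. I'll press slightly more and hold, then withdraw.

{"method": "move_arm", "body": {"moves": [[0,[0,0.0003,0],[0,0,0]],[0,[0,0,0],[0,0,0]],[0,[0,0,0],[0,0,0]],[0,[0,0,0],[0,0,0]]]}}

```text
time_s: 12.58
eef_pos: [0.4761, -0.0917, 0.2621]
eef_rot: [0.583, -0.583, 0.4, -0.4]
wrist_force: [-1.8, 0.2, 6.3]
opening: 0.264
```

{"method": "move_arm", "body": {"moves": [[0,[0,-0.003,0],[0,0,0]],[0,[0,-0.008,0],[0,0,0]],[0,[0,-0.01,0],[0,0,0]],[0,[0,-0.012,0],[0,0,0]],[0,[0,-0.01,0],[0,0,0]],[0,[0,-0.004,0],[0,0,0]],[0,[0,0,0],[0,0,0]]]}}

```text
time_s: 13.17
eef_pos: [0.4763, -0.0918, 0.31]
eef_rot: [0.583, -0.583, 0.399, -0.401]
wrist_force: [-0.2, -0.7, -1.0]
opening: 0.261
```

{"method": "move_arm", "body": {"moves": [[0,[-0.013,0,0.006],[0,0,0]],[0,[-0.026,0,0.012],[0,0,0]],[0,[-0.026,0,0.012],[0,0,0]],[0,[-0.026,0,0.012],[0,0,0]],[0,[-0.026,0,0.012],[0,0,0]],[0,[-0.0175,0,0.007],[0,0,0]],[0,[0,0,0],[0,0,0]],[0,[0,0,0],[0,0,0]]]}}

```text
time_s: 13.83
eef_pos: [0.484, 0.0567, 0.3079]
eef_rot: [-0.583, 0.584, -0.4, 0.399]
wrist_force: [0.3, -0.3, -1.7]
opening: 0.264
```

{"method": "move_arm", "body": {"moves": [[0,[0,0,0],[0,0,0]],[0,[0,0,0],[0,0,0]]]}}

```text
time_s: 14.0
eef_pos: [0.4843, 0.0551, 0.3082]
eef_rot: [-0.583, 0.583, -0.4, 0.4]
wrist_force: [-0.0, -0.3, -0.9]
opening: 0.266
```

```bash
python3 - <<'E'
from bench import *
from h import *
o=get_obs();c=camera("wrist");np.set_printoptions(suppress=True)
print(o["eef_pos"].round(4),rot(o)[:,1].round(4));print("axis tool xz",axis(c,o))
r=blockrect(c,[.485,.0555]);print(r)
print("to in tool",(rot(o).T@(np.r_[np.array(r[0][0])/1000,0]-o["eef_pos"])).round(4))
print("right now",blockrect(c,[.4755,-.091]))
E
```

```text
[0.4843 0.0551 0.3082] [-0.0003 -0.0002 -1.    ]
axis tool xz [(147, array([-0.0005, -0.    ])), (3639, array([-0.0002,  0.0001]))]
(((484.5992736816406, 55.40764617919922), (60.68148422241211, 60.59767150878906), 66.60045623779297), 5210)
to in tool [-0.0003  0.3082  0.0005]
right now (((475.82025146484375, -90.7040786743164), (61.85184097290039, 61.22325134277344), 22.99664306640625), 5225)
```

{"method": "move_arm", "body": {"moves": [[0,[0,0.008,0],[0,0,0]],[0,[0,0.01,0],[0,0,0]],[0,[0,0.008,0],[0,0,0]],[0,[0,0.004,0],[0,0,0]],[0,[0,0.004,0],[0,0,0]],[0,[0,0.004,0],[0,0,0]],[0,[0,0.002,0],[0,0,0]],[0,[0,0,0],[0,0,0]]]}}

```text
time_s: 14.72
eef_pos: [0.4842, 0.0559, 0.2679]
eef_rot: [-0.583, 0.583, -0.4, 0.4]
wrist_force: [-0.3, -0.5, -1.8]
opening: 0.266
```

{"method": "move_arm", "body": {"moves": [[0,[0,0.005,0],[0,0,0]],[0,[0,0.006,0],[0,0,0]],[0,[0,0.005,0],[0,0,0]],[0,[0,0.003,0],[0,0,0]],[0,[0,0.0015,0],[0,0,0]],[0,[0,0,0],[0,0,0]],[0,[0,0,0],[0,0,0]]]}}

```text
time_s: 15.3
eef_pos: [0.4843, 0.0559, 0.2478]
eef_rot: [-0.583, 0.583, -0.4, 0.4]
wrist_force: [-0.1, -0.4, -1.3]
opening: 0.264
```

{"method": "move_arm", "body": {"moves": [[0,[0,0.001,0],[0,0,0]],[0,[0,0.0008,0],[0,0,0]],[0,[0,0,0],[0,0,0]],[0,[0,0,0],[0,0,0]]]}}

```text
time_s: 15.63
eef_pos: [0.4845, 0.0559, 0.2463]
eef_rot: [0.583, -0.583, 0.4, -0.4]
wrist_force: [0.4, 0.3, -0.5]
opening: 0.269
```

{"method": "move_arm", "body": {"moves": [[0.5,[0,0,0],[0,0,0]],[0.6,[0,0,0],[0,0,0]],[0.8,[0,0,0],[0,0,0]],[1,[0,0,0],[0,0,0]],[1,[0,0,0],[0,0,0]],[1,[0,0,0],[0,0,0]],[1,[0,0,0],[0,0,0]]]}}

```text
time_s: 16.22
eef_pos: [0.4843, 0.0558, 0.2461]
eef_rot: [0.583, -0.583, 0.4, -0.4]
wrist_force: [0.5, 0.3, -0.1]
opening: 1.0
```

{"method": "move_arm", "body": {"moves": [[1,[0,-0.005,0],[0,0,0]],[1,[0,-0.015,0],[0,0,0]],[1,[0,-0.025,0],[0,0,0]],[1,[0,-0.025,0],[0,0,0]],[1,[0,-0.025,0],[0,0,0]],[1,[0,-0.015,0],[0,0,0]],[1,[0,0,0],[0,0,0]]]}}

```text
time_s: 16.8
eef_pos: [0.4856, 0.0558, 0.3604]
eef_rot: [0.584, -0.582, 0.398, -0.402]
wrist_force: [-0.2, -0.8, 0.4]
opening: 0.998
```

```bash
python3 - <<'E'
from bench import *
from h import *
o=get_obs();c=camera("wrist");np.savez("w8.npz",**c);np.set_printoptions(suppress=True)
print(o["time_s"],o["eef_pos"].round(4),rot(o)[:,1].round(4),o["opening"])
P=cloud(c);m=(np.hypot(P[...,0]-.485,P[...,1]-.056)<.03)&(P[...,2]>.09)&(P[...,2]<.13);q=P[m]
print("handle top",len(q),np.percentile(q[:,2],[50,95]),cv2.minEnclosingCircle((q[q[:,2]>.1][:,:2]*1000).astype(np.float32)))
r=blockrect(c,[.4757,-.091]);print(r)
s=camera("top");print("top R",blockrect(s,[.4757,-.091]),"L",blockrect(s,[.4845,.056]))
print(to(o,[.4755,-.091,.30]))
E
```

```text
16.8 [0.4856 0.0558 0.3604] [ 0.0074 -0.001  -1.    ] 0.9981450526665784
handle top 950 [0.10656912 0.10769205] ((485.03961181640625, 56.336978912353516), 12.26424503326416)
(((475.6247253417969, -90.95384216308594), (61.247406005859375, 61.19122314453125), 23.215024948120117), 3420)
top R (((474.18646240234375, -89.6396484375), (60.13657760620117, 60.50599670410156), 23.191747665405273), 450) L (((467.5412292480469, 71.6888427734375), (45.79719924926758, 22.15117073059082), 73.66638946533203), 109)
[ 0.1331  0.0604 -0.0626]
```

The handle top is at 0.107, which matches fully home. The right block comes next.

{"method": "move_arm", "body": {"moves": [[1,[0.013,0,-0.006],[0,-0.037,0]],[1,[0.026,0,-0.012],[0,0,0]],[1,[0.026,0,-0.012],[0,0,0]],[1,[0.026,0.01,-0.012],[0,0,0]],[1,[0.026,0.02,-0.012],[0,0,0]],[1,[0.013,0.02,-0.006],[0,0,0]],[1,[0,0.01,0],[0,0,0]],[1,[0,0,0],[0,0,0]]]}}

```text
time_s: 17.57
eef_pos: [0.4781, -0.0871, 0.2922]
eef_rot: [-0.59, 0.59, -0.393, 0.387]
wrist_force: [-0.9, 0.1, -0.4]
opening: 1.004
```

{"method": "move_arm", "body": {"moves": [[1,[0,0,0],[0,0,0]],[1,[0,0,0],[0,0,0]]]}}

```text
time_s: 17.73
eef_pos: [0.48, -0.0864, 0.2963]
eef_rot: [0.591, -0.59, 0.389, -0.389]
wrist_force: [0.5, 0.8, -0.0]
opening: 0.999
```

```bash
python3 - <<'E'
from bench import *
from h import *
o=get_obs();c=camera("wrist");np.set_printoptions(suppress=True)
R=rot(o);print(o["eef_pos"].round(4),R[:,1].round(4),np.degrees(np.arctan2(R[1,0],R[0,0])))
print(blockrect(c,[.4757,-.091]));print(to(o,[.4757,-.0913,.193]))
E
```

```text
[ 0.48   -0.0864  0.2963] [ 0.      0.0003 -1.    ] -66.74525068166156
(((475.5801086425781, -91.03604888916016), (60.68025588989258, 60.24201202392578), 23.289920806884766), 6665)
[ 0.0028  0.1033 -0.0059]
```

{"method": "move_arm", "body": {"moves": [[1,[0.003,0.01,-0.006],[0,0,0]],[1,[0,0.02,0],[0,0,0]],[1,[0,0.025,0],[0,0,0]],[1,[0,0.025,0],[0,0,0]],[1,[0,0.015,0],[0,0,0]],[1,[0,0.008,0],[0,0,0]],[1,[0,0,0],[0,0,0]],[1,[0,0,0],[0,0,0]]]}}

```text
time_s: 18.45
eef_pos: [0.4757, -0.0923, 0.1934]
eef_rot: [0.59, -0.59, 0.389, -0.389]
wrist_force: [-0.3, -0.7, 0.6]
opening: 1.0
```

{"method": "move_arm", "body": {"moves": [[0.5,[0,0,0],[0,0,0]],[0.5,[0,0,0],[0,0,0]],[0.5,[0,0,0],[0,0,0]],[0.5,[0,0,0],[0,0,0]],[0.3,[0,0,0],[0,0,0]],[0,[0,0,0],[0,0,0]],[0,[0,0,0],[0,0,0]],[0,[0,0,0],[0,0,0]]]}}

```text
time_s: 19.12
eef_pos: [0.4763, -0.0927, 0.1946]
eef_rot: [0.591, -0.59, 0.388, -0.39]
wrist_force: [0.0, -0.1, 6.1]
opening: 0.694
```

{"method": "move_arm", "body": {"moves": [[0,[0,-0.005,0],[0,0,0]],[0,[0,-0.015,0],[0,0,0]],[0,[0,-0.02,0],[0,0,0]],[0,[0,-0.025,0],[0,0,0]],[0,[0,-0.025,0],[0,0,0]],[0,[0,-0.015,0],[0,0,0]],[0,[0,0,0],[0,0,0]]]}}

```text
time_s: 19.7
eef_pos: [0.4767, -0.0928, 0.302]
eef_rot: [0.591, -0.59, 0.387, -0.392]
wrist_force: [0.4, -0.3, -0.8]
opening: 0.695
```

{"method": "move_arm", "body": {"moves": [[0,[0.015,0,-0.007],[0,0,0]],[0,[0.032,0,-0.016],[0,0,0]],[0,[0.034,0,-0.017],[0,0,0]],[0,[0.034,0,-0.017],[0,0,0]],[0,[0.034,0,-0.017],[0,0,0]],[0,[0.034,0,-0.017],[0,0,0]],[0,[0.025,0,-0.012],[0,0,0]],[0,[0.0123,0,-0.0056],[0,0,0]]]}}

```text
time_s: 20.37
eef_pos: [0.4614, -0.3409, 0.297]
eef_rot: [-0.59, 0.59, -0.39, 0.39]
wrist_force: [0.2, 0.2, -1.6]
opening: 0.69
```

{"method": "move_arm", "body": {"moves": [[0,[0,0,0],[0,0,0]],[0,[0,0,0],[0,0,0]],[0,[0,0,0],[0,0,0]]]}}

```text
time_s: 20.62
eef_pos: [0.4623, -0.3361, 0.2971]
eef_rot: [0.591, -0.59, 0.39, -0.388]
wrist_force: [0.0, 0.2, -1.2]
opening: 0.691
```

```bash
python3 - <<'E'
from bench import *
from h import *
o=get_obs();c=camera("wrist");s=camera("top")
print(o["eef_pos"].round(4),rot(o)[:,1].round(4),o["opening"],to(o,[.464,-.338,.1946]))
a=cv2.resize(c["pixels"],(400,250));b=cv2.resize(s["pixels"][100:350,240:640],(400,250))
cv2.imwrite("pics/w9.png",np.hstack([a,b])[:,:,::-1])
E
```

```text
[ 0.4623 -0.3361  0.2971] [-0.0013  0.0021 -1.    ] 0.6913488917450625 [0.0027 0.1025 0.0008]
```

View pics/w9.png

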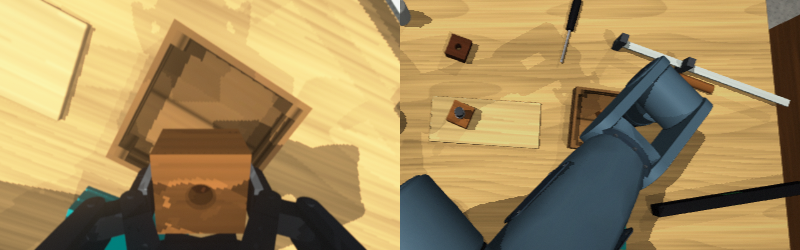

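The block is held level, hole up at about (200,192), over the wooden crate, and the gauge stands in the left block. I'll lower the block.

{"method": "move_arm", "body": {"moves": [[0,[0.003,0.01,0.001],[0,0,0]],[0,[0,0.02,0],[0,0,0]],[0,[0,0.02,0],[0,0,0]],[0,[0,0.02,0],[0,0,0]],[0,[0,0.015,0],[0,0,0]],[0,[0,0.01,0],[0,0,0]],[0,[0,0.003,0],[0,0,0]],[0,[0,0,0],[0,0,0]]]}}

```text
time_s: 21.38
eef_pos: [0.4645, -0.3394, 0.1991]
eef_rot: [0.591, -0.59, 0.39, -0.389]
wrist_force: [-0.2, 0.8, -2.2]
opening: 0.696
```

{"method": "move_arm", "body": {"moves": [[0,[0,0.002,0],[0,0,0]],[0,[0,0.002,0],[0,0,0]],[0,[0,0.001,0],[0,0,0]],[0,[0,0,0],[0,0,0]],[0,[0,0,0],[0,0,0]]]}}

```text
time_s: 21.8
eef_pos: [0.4646, -0.3401, 0.1955]
eef_rot: [-0.59, 0.59, -0.389, 0.39]
wrist_force: [0.5, -0.4, -0.2]
opening: 0.691
```

{"method": "move_arm", "body": {"moves": [[0,[0,0.001,0],[0,0,0]],[0,[0,0.001,0],[0,0,0]],[0,[0,0,0],[0,0,0]],[0,[0,0,0],[0,0,0]]]}}

```text
time_s: 22.13
eef_pos: [0.4645, -0.34, 0.193]
eef_rot: [0.59, -0.59, 0.389, -0.389]
wrist_force: [0.8, -0.1, -0.9]
opening: 0.692
```

{"method": "move_arm", "body": {"moves": [[0,[0,0.001,0],[0,0,0]],[0,[0,0,0],[0,0,0]],[0,[0,0,0],[0,0,0]]]}}

```text
time_s: 22.38
eef_pos: [0.4645, -0.34, 0.192]
eef_rot: [0.59, -0.59, 0.389, -0.389]
wrist_force: [0.4, 0.2, -0.3]
opening: 0.691
```

{"method": "move_arm", "body": {"moves": [[0,[0,0.0008,0],[0,0,0]],[0,[0,0,0],[0,0,0]],[0,[0,0,0],[0,0,0]]]}}

```text
time_s: 22.63
eef_pos: [0.4646, -0.3401, 0.1916]
eef_rot: [-0.59, 0.59, -0.389, 0.389]
wrist_force: [-1.6, 1.2, 3.4]
opening: 0.693
```

{"method": "move_arm", "body": {"moves": [[0.85,[0,0,0],[0,0,0]],[0.85,[0,0,0],[0,0,0]],[0.9,[0,0,0],[0,0,0]],[0.9,[0,0,0],[0,0,0]],[0.9,[0,0,0],[0,0,0]]]}}

```text
time_s: 23.05
eef_pos: [0.4646, -0.34, 0.1912]
eef_rot: [-0.59, 0.59, -0.389, 0.389]
wrist_force: [-0.6, -0.5, 0.2]
opening: 0.9
```

{"method": "move_arm", "body": {"moves": [[0.9,[0,-0.005,0],[0,0,0]],[0.9,[0,-0.015,0],[0,0,0]],[0.9,[0,-0.03,0],[0,0,0]],[0.9,[0,-0.035,0],[0,0,0]],[0.9,[0,-0.035,0],[0,0,0]],[0.9,[0,-0.02,0],[0,0,0]],[0.9,[0,-0.01,0],[0,0,0]],[0.9,[0,0,0],[0,0,0]]]}}

```text
time_s: 23.72
eef_pos: [0.4651, -0.3405, 0.3443]
eef_rot: [-0.59, 0.591, -0.387, 0.391]
wrist_force: [0.0, 0.5, -0.8]
opening: 0.9
```

```bash
python3 - <<'E'
from bench import *
from h import *
o=get_obs();c=camera("wrist");s=camera("scene")
print(o["eef_pos"].round(4),o["wrist_force"],o["opening"])
P=cloud(c);m=(np.hypot(P[...,0]-.4645,P[...,1]+.34)<.035);q=P[m&(P[...,2]<.1)];print("z",np.percentile(q[:,2],[5,50,95]))
print(blockrect(c,[.4645,-.34],.046,.06))
a=cv2.resize(c["pixels"],(400,250));b=cv2.resize(s["pixels"][90:290,190:510],(400,250))
cv2.imwrite("pics/w10.png",np.hstack([a,b])[:,:,::-1])
E
```

```text
[ 0.4651 -0.3405  0.3443] [ 0.04822675  0.54952039 -0.78762306] 0.8998080027931871
z [0.01885853 0.05163744 0.05285153]
(((464.1789855957031, -340.1954345703125), (60.909584045410156, 60.13471984863281), 23.252117156982422), 4739)
```

View pics/w10.png

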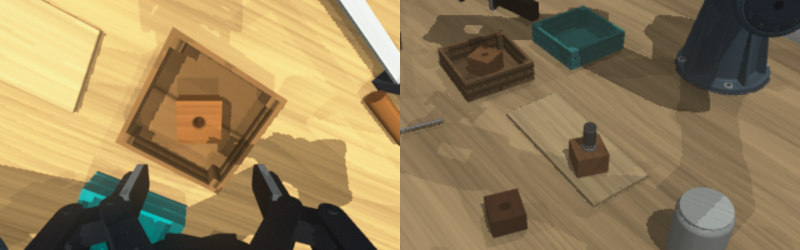

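The right block sits flat in the crate: its top is at 0.052 and it is about 3 mm from the crate's middle, hole up. The gauge stands home in the left block, and the robot is clear of everything.

```bash
python3 -c "
from bench import *
print(hand_in())"
```

```text
the job is handed in; nothing more can be done
None
```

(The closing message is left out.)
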